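# Make up two sampling kits

### The arm

A 6-joint arm with a two-finger parallel gripper is mounted at the origin on the work surface; the furniture and walls round the work are solid. World frame = base frame: x ahead of the robot, y to its left, z up, the work surface at z = 0. Lengths are in mm, angles in rad, forces in N, time in s.
With the tool pointing down it reaches from about 275 to 825 mm from the base axis. Payload 4.9 kg.
Tool frame: the origin (TCP) lies at the very end of the fingers, on their centre line; the grasp point (between the pads) lies 19 mm behind it; z points along the fingers, y is the line along which they close (so a half turn about z gives the same grasp; the last joint's range is limited). The gripper opens to 85 mm and grips with 20 to 120 N. Pads are 22 mm wide; open, the fingers measure 114 mm over their backs; the gripper's body (76 mm by 85 mm) begins 54 mm behind the grasp point. The pads swing forward as they close: fully open they stand 13 mm farther back than shut.
Start: joints at [-1.349, 0.326, -0.193, 1.052, 0, 1.437], TCP at [191.6, -515.566, 231.281] pointing down, gripper open.
Joint ranges: [-2.65, 2.65], [-0.97, 1.79], [-1.3, 1.35], [-1.93, 2.1], [-1.47, 1.37], [-3.14, 3.14]. Speed limits (rad/s): [2.57, 2.57, 3.14, 3.14, 3.14, 3.14].

### API

Orientations are given as [roll, pitch, yaw] about the fixed x, y, z axes, in that order (R = Rz(yaw) Ry(pitch) Rx(roll)).
In Python, from bench import bot, solve_ik, imaging gives the robot as it stands. Calls block until the motion is done:
- bot.move_ptp(position, orientation): joint-space move of the TCP to a pose.
- bot.movel(position, rot=None, max_speed=150, threshold=None): straight line of the TCP; rot=None keeps the orientation; max_speed is the mean speed in mm/s. With threshold (N) it stops when the force on the tool has changed by that much, and returns True; else False.
- bot.move_j(angles): joint-space move.
- bot.grip(opening, effort=None): opening from 0.0 (shut) to 1.0 (fully open); effort is the grip in N (None keeps the last); returns when the fingers have stopped.
- bot.dwell(seconds).
- solve_ik(position, orientation): joint angles nearest the present ones, or None.
- bot.get_state(): the state.
- imaging.capture(name): name is "side" or "top"; returns the picture (480x640x3 uint8, blue, green, red); there is no depth.
- imaging.camera_model(name): a dict with "K" (3x3 intrinsics, pixels), "k1" (the pictures are not rectified: a ray, as slopes to the right and down, at radius r is drawn at 1 + k1 r^2 times it, then the intrinsics apply), "position" and "rotation" of the camera in the world. Camera axes: x right, y up, looking along -z (the intrinsics and any distortion apply to the point x, -y, -z); pixel columns grow to the right and rows downward; lengths in mm; the calibration is good to about 2 mm. A picture is of the moment at which its call begins. camera_model takes no time and is no camera call.
A pose or a line that the arm cannot do raises bot.IKError and nothing moves.
- bot.sign_off(): hands the job in; it is judged then, once.
The state is a dict: "t": time; "qpos": joint angles; "joint_velocities": joint speeds; "effort": joint torques, N m; "tcp_pos": TCP position; "orientation": TCP orientation; "contact_force": force on the tool from outside, world axes, zero at the start; "wrist_torque": the same for the moment, N m; "opening": opening from 0.0 (shut) to 1.0 (fully open); "gripper_force": force on a finger pad.
Only numpy, scipy, OpenCV 4.12 (cv2) and the standard library are available. Lean on these libraries where they do the work, as an engineer would, in place of code of your own. Each camera call takes 0.05 s, during which the arm holds its last target. There are 200 camera calls.

### The job

Make up two sampling kits from the stock in the middle of the bench. The large tray with three recesses gets the large specimen jar, the tall dropper bottle with the rubber bulb and the flat slide mailer; the small tray with two recesses gets the small specimen jar and the short dropper bottle with the screw cap. Set each thing flat on the floor of the recess cut for its size, jars and bottles standing upright, tip none of them over on the way, leave the beaker where it stands, and let go of everything.

Things in the scene. Friction and masses are not known exactly. Their poses are not given: they have to be found in the camera images.
- large_tray: Fixed grey tray, 168x152x14 mm, left or right of the stock. Origin: centre of underside; x, y along its sides. Flat-floored recesses (mm): for jar, round, 80 across, centre x +38, y -32, floor z 3; for bottle, round, 52 across, centre x +38, y +42, floor z 3; for mailer, oblong, 57 along x, 114 along y, centre x -49.5, y 0, floor z 11 (only 3 deep; mailer's length along tray y, either way round).
- small_tray: Fixed grey tray, 84x142x14 mm, on the other side of the stock from the large tray. Origin: centre of underside; x, y along its sides. Flat-floored round recesses (mm): for jar, 64 across, centre x 0, y -30, floor z 3; for bottle, 52 across, centre x 0, y +38, floor z 3.
- large_jar: Large specimen jar with a ribbed white screw lid (fixed on), 62 mm across the lid, 72 mm tall; the body below the lid is 56 mm across up to 58 mm height, the lid takes the 58 to 72 mm band and is a good grip. About 45 g. Origin: centre of the underside, z up.
- small_jar: Small specimen jar with a ribbed screw lid (fixed on), 46 mm across the lid, 56 mm tall; the body below the lid is 40 mm across up to 42 mm height, the lid takes the 42 to 56 mm band and is a good grip. About 45 g. Origin: centre of the underside, z up.
- bulb_dropper: Dropper bottle with a tall black rubber bulb on top: body 29 mm across up to 45 mm height, bulb 12 mm across, 68 mm tall in all. About 35 g; grip it round the body. Origin: centre of the underside, z up.
- capped_dropper: Short dropper bottle with a flat-topped screw cap: body 31 mm across up to 48 mm height, cap 22 mm across, 56 mm tall in all. About 40 g; grip it round the body. Origin: centre of the underside, z up.
- mailer: White plastic slide mailer lying flat, 90 x 35 mm and 16 mm thick (its straight sides are 14 mm high). About 28 g; grip it across the 35 mm width. Origin: centre of the underside, x along its length, z up.
- beaker: Small glass beaker, empty, 50 mm across and 60 mm tall, standing among the stock; it belongs to neither kit and stays. Origin: centre of the underside, z up.
Mind the look-alikes: they are no part of the job. Leave any red look-alike of the bulb_dropper alone. What is shaped like the small_jar but green is not meant.

How it is judged (in metres and radians):
At the end, for the whole second after the job is handed in: Each of the five things is in its own recess: within 14 mm of its centre along each tray axis, on its floor (origin at most 6 mm above the tray's underside, mailer 12.8 mm), jars and bottles upright within 0.1 rad, mailer flat within 0.06 rad, all at rest and released (x of large_jar in the frame of large_tray between 0.024 and 0.052 m and y of large_jar in the frame of large_tray between -0.046 and -0.018 m and z of each of large_jar, bulb_dropper in the frame of large_tray below 0.006 m and angle between each of large_jar, bulb_dropper, small_jar, capped_dropper's own z axis and vertical below 0.1 rad and linear speed of each of large_jar, bulb_dropper, mailer, small_jar, capped_dropper below 0.02 m/s and x of bulb_dropper in the frame of large_tray between 0.024 and 0.052 m and y of bulb_dropper in the frame of large_tray between 0.028 and 0.056 m and x of mailer in the frame of large_tray between -0.0635 and -0.0355 m and y of mailer in the frame of large_tray between -0.014 and 0.014 m and z of mailer in the frame of large_tray below 0.0128 m and angle between mailer's own z axis and vertical below 0.06 rad and x of small_jar in the frame of small_tray between -0.014 and 0.014 m and y of small_jar in the frame of small_tray between -0.044 and -0.016 m and z of each of small_jar, capped_dropper in the frame of small_tray below 0.006 m and x of capped_dropper in the frame of small_tray between -0.014 and 0.014 m and y of capped_dropper in the frame of small_tray between 0.024 and 0.052 m); the robot touches nothing.
It fails at once if a jar, a dropper bottle or the beaker is tipped over (more than 0.8 rad) (angle between any of large_jar, bulb_dropper, small_jar, capped_dropper, beaker's own z axis and vertical above 0.8 rad).
It fails at once if the beaker is moved more than 20 mm (distance of beaker from where it was at the start of the episode above 0.02 m).
It also fails if it takes over 115 s, if anything falls off the work surface, if the arm or the gripper's body presses on something with over 40 N, if the wrist force passes 120 N, or if a joint passes its speed limit or range.

## Working session

There is one attempt and no reset: what is moved stays moved. The work goes in short steps, each a Python script; the robot and the scene stay as the last script left them, time stands still between calls to the robot, and variables do not carry over. Pictures are saved under pics/ and viewed, at most 14 in all, crops included, and the job is handed in when it is done.

```bash
mkdir -p pics
python3 - <<'E'
from bench import bot, imaging
import cv2
for n in("top","side"):
    cv2.imwrite(f"pics/{n}0.png",imaging.capture(n)); m=imaging.camera_model(n); print(n,m)
print(bot.get_state()["t"])
E
```

```text
top {'K': array([[535.08167241,   0.        , 320.35079219],
       [  0.        , 535.08167241, 246.0169682 ],
       [  0.        ,   0.        ,   1.        ]]), 'k1': -0.014349807210280984, 'position': array([ 303.30594105,  -13.98416269, 1030.71836363]), 'rotation': array([ 2.12211611e-01, -3.69339687e-05, -1.57536527e+00])}
side {'K': array([[598.11963386,   0.        , 313.9486737 ],
       [  0.        , 598.11963386, 246.10515414],
       [  0.        ,   0.        ,   1.        ]]), 'k1': 0.00972076032687938, 'position': array([ 354.24182711, 1094.02818585,  491.0129617 ]), 'rotation': array([ 1.19724452, -0.00711969, -2.96797005])}
0.1
```

View pics/top0.png

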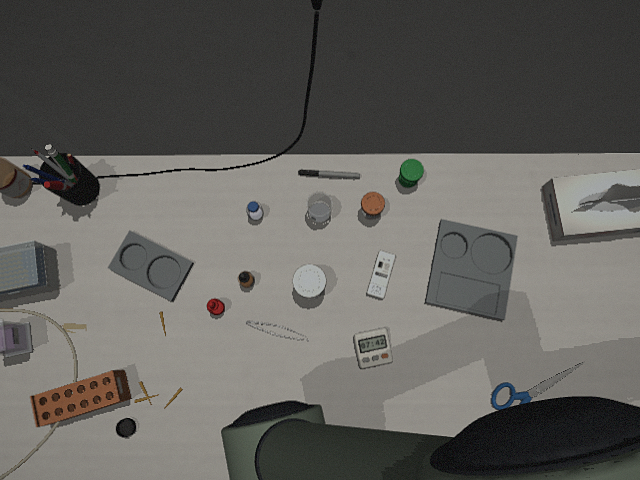

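View pics/side0.png

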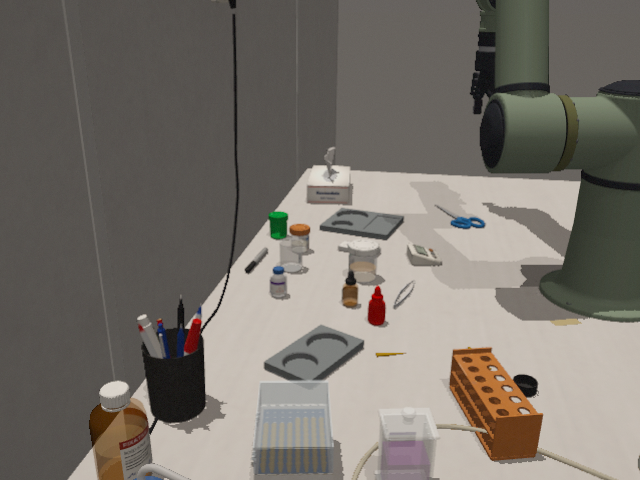

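The top view shows these things:
- **Large jar:** white lid at (309,281).
- **Small jar:** orange lid at (372,204). The green one at (411,172) is the look-alike.
- **Bulb dropper:** brown with a black bulb at (246,280). The red one at (216,307) is the look-alike.
- **Capped dropper:** blue cap at (255,211).
- **Others:** beaker (319,208), mailer (381,275).
- **Trays:** small tray on the left around (150,266), large tray on the right around (472,270).

Next I'll take enlarged crops to confirm these and read pixels.

Run:
```python
import cv2
def crop(src,x,y,w,h,s,out):
    im=cv2.imread(f"pics/{src}.png")[y:y+h,x:x+w]; im=cv2.convertScaleAbs(im,alpha=1.4,beta=15)
    im=cv2.resize(im,None,fx=s,fy=s,interpolation=cv2.INTER_CUBIC)
    for u in range((x//20+1)*20,x+w,20): cv2.putText(im,str(u),((u-x)*s,8),0,.35,(0,0,255)); cv2.line(im,((u-x)*s,10),((u-x)*s,16),(0,0,255))
    for v in range((y//20+1)*20,y+h,20): cv2.putText(im,str(v),(0,(v-y)*s),0,.35,(0,0,255)); cv2.line(im,(24,(v-y)*s),(30,(v-y)*s),(0,0,255))
    cv2.imwrite(f"pics/{out}.png",im)
crop("top0",200,155,200,150,4,"t_stock")
crop("side0",255,195,160,140,4,"s_stock")
crop("side0",255,320,120,70,6,"s_small")
a=cv2.imread("pics/top0.png")
# trays side by side
crop("top0",100,220,100,90,4,"a");crop("top0",420,210,100,120,4,"b")
import numpy as np
A=cv2.imread("pics/a.png");B=cv2.imread("pics/b.png")
A=cv2.copyMakeBorder(A,0,B.shape[0]-A.shape[0],0,0,0)
cv2.imwrite("pics/t_trays.png",np.hstack([A,B]))
crop("side0",310,200,100,45,7,"s_large")
cv2.imwrite("pics/s_trays.png",np.vstack([cv2.copyMakeBorder(cv2.imread("pics/s_small.png")[:280],0,0,0,0,0) if 0 else cv2.resize(cv2.imread("pics/s_small.png"),(480,280)), cv2.resize(cv2.imread("pics/s_large.png"),(480,216))]))
```

```text
(no output)
```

View pics/t_stock.png

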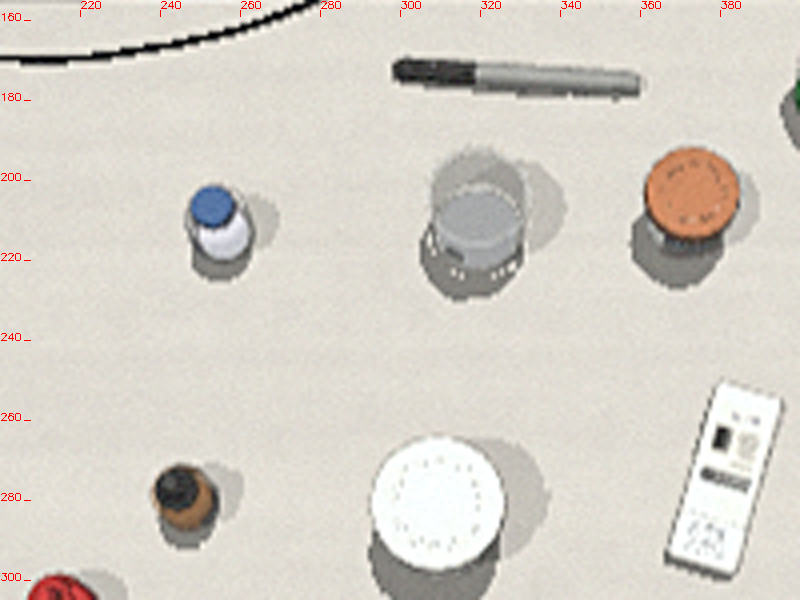

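View pics/s_stock.png

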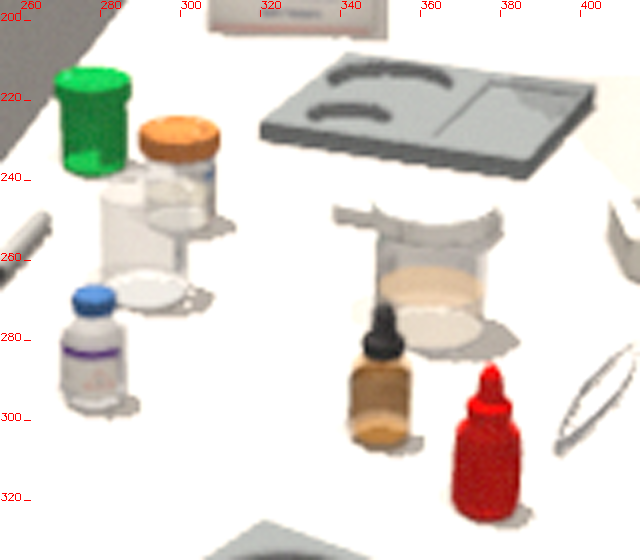

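View pics/t_trays.png

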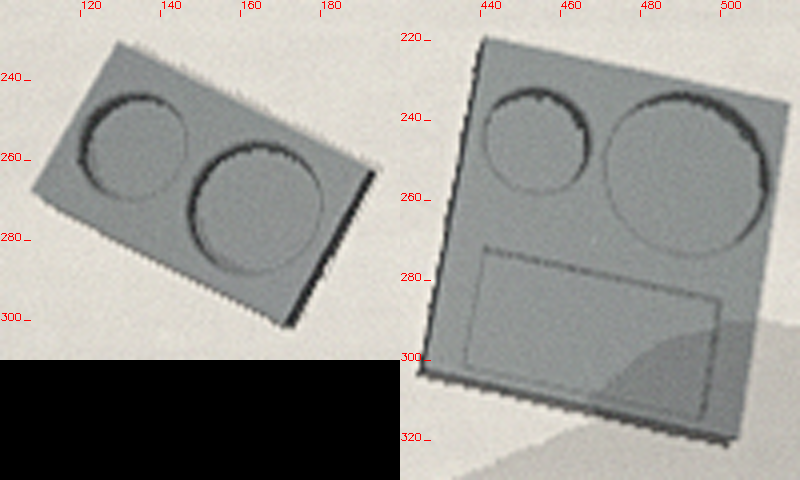

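View pics/s_trays.png

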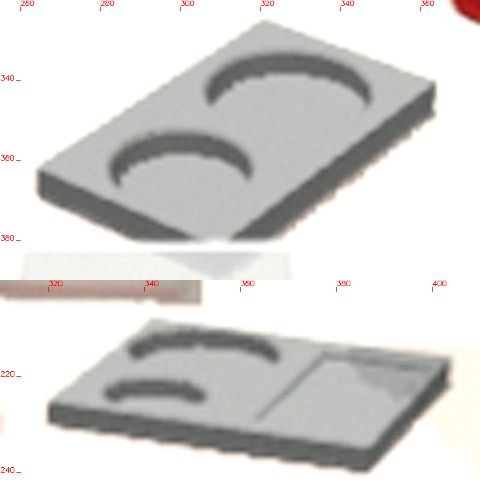

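The crops confirm the identities. Brown glass with a black bulb is the bulb dropper (not red), and the orange lid is the small jar (not green). The short bottle with the blue flat cap is the capped dropper. Now I'll triangulate from the pixels I read.

```bash
cat > geo.py <<'E'
import numpy as np, cv2
from scipy.spatial.transform import Rotation as Ro
from bench import imaging
M={n:imaging.camera_model(n) for n in("top","side")}
def ray(n,uv):
    m=M[n]; p=cv2.undistortPoints(np.array([[uv]],float),m["K"],np.array([m["k1"],0,0,0.]))[0,0]
    return m["position"], Ro.from_euler("xyz",m["rotation"]).apply([p[0],-p[1],-1])
def atz(n,uv,z):
    o,d=ray(n,uv); return (o+d*(z-o[2])/d[2])
def tri(a,b):
    (o1,d1),(o2,d2)=ray("top",a),ray("side",b)
    s=np.linalg.lstsq(np.c_[d1,-d2],o2-o1,rcond=None)[0]
    p,q=o1+s[0]*d1,o2+s[1]*d2
    return (p+q)/2,np.linalg.norm(p-q)
E
python3 - <<'E'
from geo import *
np.set_printoptions(precision=1,suppress=True)
T=dict(small_lid=((373,203.2),(300,227)),cap=((253.2,206.5),(278.5,268)),bulbtip=((244,276),(351.2,271.5)),
mailer_c=((379.5,250),(338.7,247.5)),
s1=((193.7,262.7),(321.2,325)),s2=((171.5,300.5),(364,340.5)),s3=((130,230.5),(264.5,362.5)),
l1=((441.2,219.5),(320,225.4)),l2=((517.2,236),(341.7,208.3)),l3=((503.7,318.5),(404.2,216.2)),l4=((425,303),(387,235)))
for k,(a,b) in T.items(): print(k,*tri(a,b))
print("side bases z0: LJ",atz("side",(362.5,276.7),0),"SJ",atz("side",(300.5,249.7),0),"bulb",atz("side",(350,303.5),0))
print("LJ top",atz("top",(309.5,280.75),72),"SJ",atz("top",(373,203.2),56),"cap",atz("top",(253.2,206.5),56),"bulb",atz("top",(244,276),68),"beaker",atz("top",(319.5,203),60),"green",atz("top",(411,171),56),"red",atz("top",(216,305),50))
mc=[atz("top",(200+x/4,155+y/4),15)[:2] for x,y in((718,380),(783,398),(733,575),(667,557))]; mc=np.array(mc)
d=mc[0]+mc[1]-mc[2]-mc[3]; print("mailer",mc.mean(0),np.arctan2(d[1],d[0]),np.linalg.norm(d)/2)
def fit(loc,pix,zr=14):
    w=np.array([atz("top",p,zr)[:2] for p in pix]); l=np.array(loc,float); R=Ro.align_vectors(np.c_[w-w.mean(0),0*w[:,0]],np.c_[l-l.mean(0),0*l[:,0]])[0]
    yaw=R.as_euler("xyz")[2]; r=R.as_matrix()[:2,:2]; t=w.mean(0)-r@l.mean(0); print("tray",t,yaw,"res",w-(l@r.T+t)); return t,r
t,r=fit([(38,-32),(38,42),(-49.5,0),(84,76),(84,-76),(-84,-76),(-84,76)],[(491.5,253.7),(454.5,245),(468.2,293.2),(441.2,219.5),(517.2,236),(503.7,318.5),(425,303)])
for l in((38,-32),(38,42),(-49.5,0)): print(l,t+r@l)
t,r=fit([(0,-30),(0,38),(42,-71),(-42,-71),(42,71),(-42,71)],[(163.6,271.7),(133.2,256.9),(193.7,262.7),(171.5,300.5),(130,230.5),(108,267)])
for l in((0,-30),(0,38)): print(l,t+r@l)
E
```

```text
small_lid [ 595.5 -115.6   52.8] 2.6817283337111935
cap [590.4 112.2  52.7] 2.0750991984467366
bulbtip [455.2 124.9  62.4] 2.4524835643947207
mailer_c [ 512.7 -130.9    5.2] 5.885801448969463
s1 [490.7 231.    8.7] 1.5277847802348923
s2 [416.6 270.   10. ] 2.6349468954247475
s3 [554.9 359.2   9.4] 2.6889032639133985
l1 [ 573.9 -253.8   10.2] 3.3184020698539345
l2 [ 540.3 -401.9    8.9] 3.0086777842909904
l3 [ 377.5 -362.3   10.7] 6.538509458124098
l4 [ 409.8 -214.    11.3] 2.288886375789066
side bases z0: LJ [443.4   5.6   0. ] SJ [ 592.7 -113.3    0. ] bulb [454.  127.3   0. ]
LJ top [445.7   4.9  72. ] SJ [ 595.9 -115.2   56. ] cap [590.5 111.9  56. ] bulb [455.6 124.2  68. ] beaker [595.6 -13.7  60. ] green [ 660.1 -190.    56. ] red [404.9 176.8  50. ]
mailer [ 466.3 -131.9] -0.30153976509390273 89.88965989254767
tray [ 476.6 -307.4] -0.22743387555839328 res [[-0.8  0. ]
 [ 0.1 -1.1]
 [ 0.6 -0.7]
 [-0.9 -0.6]
 [-0.6  0.3]
 [ 2.9  1.2]
 [-1.2  0.9]]
(38, -32) [ 506.4 -347.1]
(38, 42) [ 523.1 -275. ]
(-49.5, 0) [ 428.3 -296.2]
tray [486.3 313.3] -0.47318496592538684 res [[ 0.5  0.5]
 [-1.2  0.7]
 [-0.8 -1.1]
 [ 0.9 -0.3]
 [-0.9  0.5]
 [ 1.5 -0.3]]
(0, -30) [472.6 286.6]
(0, 38) [503.6 347.1]
```

The heights agree with the text: lids at about 53 mm and tray tops at about 10 mm, with a common bias of about -3 mm. I'll start with the large jar.

```bash
cat > ops.py <<'E'
import numpy as np
from bench import bot, solve_ik, imaging
H=150
def pose(x,y,yaw): # of the two half-turn twins, take the one nearest the present joints
    c=[(solve_ik([x,y,H],[np.pi,0,a]),a) for a in (yaw,yaw+np.pi,yaw-np.pi)]
    q=np.array(bot.get_state()["qpos"])
    c=[(abs(np.array(j)-q).max()+abs(j[5]),a) for j,a in c if j is not None]
    return [np.pi,0,min(c)[1]]
def say(s):
    g=bot.get_state(); print(s,"t",round(g["t"],1),"z",round(g["tcp_pos"][2],1),"open",round(g["opening"],3),"gF",round(float(np.max(g["gripper_force"])),1),"F",np.round(g["contact_force"],1))
def pick(x,y,z,yaw,pre,effort=40):
    bot.grip(pre)
    bot.move_ptp([x,y,H],pose(x,y,yaw)); say("above")
    bot.movel([x,y,z+20],max_speed=200)
    if bot.movel([x,y,z],max_speed=60,threshold=8): say("TOUCH")
    bot.grip(0.0,effort); say("gripped")
    bot.movel([x,y,H],max_speed=150); say("lifted")
def place(x,y,z,yaw,post,drop=5):
    bot.move_ptp([x,y,H],pose(x,y,yaw)); say("over")
    bot.movel([x,y,z+15],max_speed=150)
    hit=bot.movel([x,y,z-drop],max_speed=30,threshold=4); say(f"down hit={hit}")
    return hit
def release(x,y,post):
    bot.grip(post); say("open"); bot.movel([x,y,H],max_speed=150); say("clear")
def shot(name,cam):
    import cv2; cv2.imwrite(f"pics/{name}.png",imaging.capture(cam))
E
python3 - <<'E'
from ops import *
say("start"); pick(445,5,41,np.pi/2,1.0); shot("lj_side","side")
E
```

```text
start t 0.1 z 230.6 open 1.001 gF 0.0 F [-0.2 -0.1 -0.2]
above t 2.4 z 150.2 open 0.998 gF 0.0 F [ 0.1  0.5 -0.2]
gripped t 3.8 z 41.5 open 0.71 gF 42.4 F [-0.5 -0.1  5.9]
lifted t 4.7 z 149.3 open 0.707 gF 43.3 F [-0.5  0.5 -0.5]
```

View pics/lj_side.png

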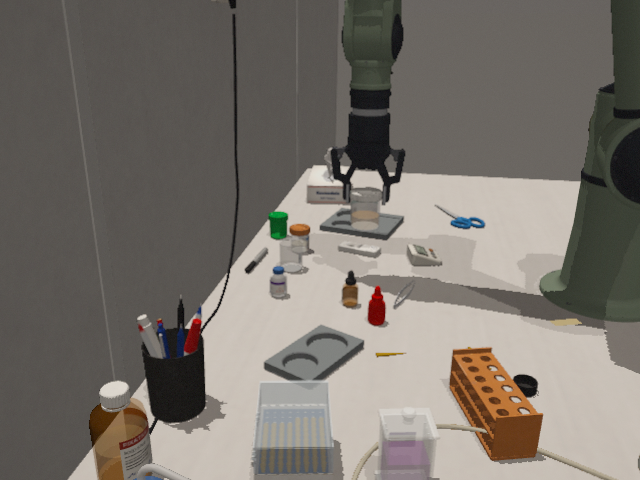

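The jar hangs upright in the grip at (366,207), and the mailer now shows at (360,249). Next I'll place the jar.

Run:
```python
from ops import *
x,y=506.4,-347.1
place(x,y,44,-0.227+np.pi/2,1); release(x,y,1.0)
shot("lj_top","top")
```

```text
over t 6.1 z 149.8 open 0.711 gF 43.3 F [-0.5  0.4 -0.5]
down hit=True t 7.4 z 44.4 open 0.713 gF 43.8 F [ 2.3 -0.5  1.9]
open t 7.8 z 43.7 open 1.003 gF 0.0 F [-0.2  0.4 -0.6]
clear t 8.6 z 149.2 open 0.997 gF 0.0 F [-0.3 -0.6  0.3]
```

Contact came at z 44.4, as expected for the 3 mm floor. Next the small jar, stopping if the grip or height looks wrong.

Run:
```python
from ops import *
def job(p,z,pyaw,pre,q,qyaw,post,lo,hi):
    pick(*p,z,pyaw,pre)
    o=bot.get_state()["opening"]; assert lo<o<hi, o
    place(*q,z+3,qyaw,post)
    zz=bot.get_state()["tcp_pos"][2]; assert abs(zz-z-3)<4, zz
    release(*q,post)
job((595,-114.7),28,np.pi/2,1.0,(472.6,286.6),-0.473+np.pi/2,0.85,.42,.65)
shot("sj_top","top"); shot("sj_side","side")
import cv2
a=cv2.imread("pics/sj_top.png")[150:330,100:530]; b=cv2.imread("pics/sj_side.png")[190:400,240:420]
a=cv2.resize(a,(800,335)); b=cv2.resize(b,None,fx=1.25,fy=1.25)
b=cv2.copyMakeBorder(b,0,0,0,800-b.shape[1],0); import numpy as np
cv2.imwrite("pics/v1.png",np.vstack([a,b]))
```

```text
above t 9.9 z 150.0 open 1.004 gF 0.0 F [ 0.5 -0.9  0.4]
gripped t 11.5 z 28.5 open 0.523 gF 40.4 F [-0.5 -0.1  4.5]
lifted t 12.4 z 149.0 open 0.522 gF 40.8 F [-1.3 -0.2 -0.2]
over t 14.1 z 149.7 open 0.527 gF 40.8 F [-0.2  0.3 -0.5]
down hit=True t 15.5 z 30.8 open 0.527 gF 41.3 F [ 0.1 -0.1 -0.4]
open t 15.9 z 31.1 open 0.852 gF 0.0 F [-0.3 -0.2 -0.5]
clear t 16.8 z 149.2 open 0.852 gF 0.0 F [-0.6 -0.8  0.7]
```

View pics/v1.png

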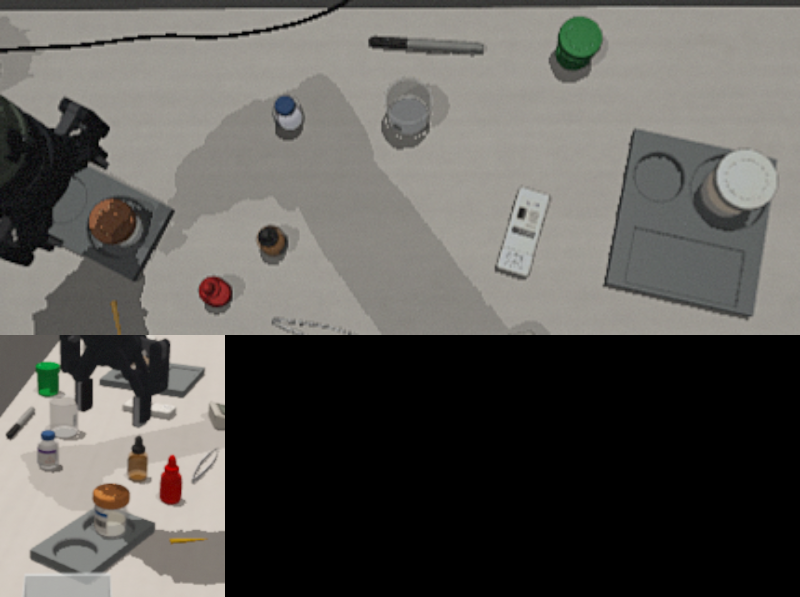

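Both jars stand in their recesses: the large one at (742,185) and the small one at (112,221) in this montage. Next are the two droppers and the mailer.

```bash
cat >> ops.py <<'E'
def job(p,z,pyaw,pre,q,qyaw,post,lo,hi,rise=3):
    pick(*p,z,pyaw,pre)
    o=bot.get_state()["opening"]; assert lo<o<hi, o
    place(*q,z+rise,qyaw,post)
    zz=bot.get_state()["tcp_pos"][2]; assert abs(zz-z-rise)<4, zz
    release(*q,post)
E
python3 - <<'E'
from ops import *
job((590.5,112),15,np.pi/2,0.75,(503.6,347.1),-0.473+np.pi/2,0.6,.28,.45)
job((455.2,124.7),14,np.pi/2,0.7,(523.1,-275),-0.227+np.pi/2,0.6,.25,.43)
shot("d_top","top"); shot("d_side","side")
import cv2
a=cv2.imread("pics/d_top.png")[150:330,100:530]; b=cv2.imread("pics/d_side.png")[190:400,240:420]
a=cv2.resize(a,(800,335)); b=cv2.resize(b,None,fx=1.25,fy=1.25)
cv2.imwrite("pics/v2.png",np.vstack([a,cv2.copyMakeBorder(b,0,0,0,800-b.shape[1],0)]))
E
```

```text
above t 18.0 z 149.7 open 0.75 gF 0.0 F [-0.4  0.2  0.1]
gripped t 19.6 z 15.4 open 0.353 gF 39.5 F [-0.8 -0.8  2.4]
lifted t 20.7 z 149.0 open 0.349 gF 39.5 F [0.5 0.1 0. ]
over t 21.6 z 149.4 open 0.356 gF 39.5 F [ 1.2  0.2 -0.5]
down hit=True t 23.1 z 18.2 open 0.353 gF 40.3 F [-0.  -0.6  3.8]
open t 23.4 z 17.6 open 0.599 gF 0.0 F [-0.7 -0.1  0.8]
clear t 24.5 z 149.0 open 0.599 gF 0.0 F [-0.5  0.5 -0.8]
above t 25.6 z 150.3 open 0.699 gF 0.0 F [-0.2  0.3 -0. ]
gripped t 27.2 z 14.4 open 0.329 gF 39.3 F [-1.2 -0.4  4. ]
lifted t 28.3 z 149.2 open 0.328 gF 39.4 F [-0.  -0.5 -1.2]
over t 29.8 z 149.9 open 0.326 gF 39.4 F [-0.5 -0.   0. ]
down hit=True t 31.2 z 17.4 open 0.329 gF 39.7 F [-1.1 -0.5  4.8]
open t 31.6 z 16.7 open 0.6 gF 0.0 F [-0.   0.2  0.7]
clear t 32.6 z 149.1 open 0.602 gF 0.0 F [-0.1  0.3 -0.2]
```

View pics/v2.png

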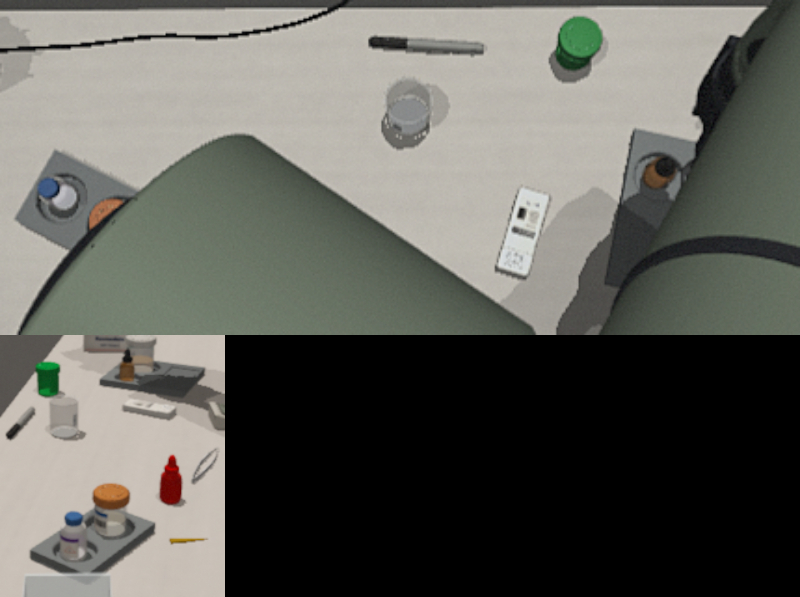

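Both droppers stand in their recesses, blue cap at (57,193) and brown at (658,173), and the beaker hasn't moved. Last is the mailer.

Run:
```python
from ops import *
job((466.3,-131.7),4,-0.302,0.65,(428.3,-296.2),-0.227+np.pi/2,0.55,.33,.5,rise=11)
bot.move_ptp([300,-10,250],pose(300,-10,0)); bot.move_ptp([300,-10,250],pose(300,-10,0))
shot("e_top","top"); shot("e_side","side")
import cv2
a=cv2.imread("pics/e_top.png")[150:330,100:530]; b=cv2.imread("pics/e_side.png")[190:400,240:420]
a=cv2.resize(a,(800,335)); b=cv2.resize(b,None,fx=1.25,fy=1.25)
c=cv2.resize(cv2.imread("pics/e_side.png")[195:245,305:420],None,fx=4.5,fy=4.5)
cv2.imwrite("pics/v3.png",np.vstack([a,np.hstack([b,cv2.copyMakeBorder(c,0,b.shape[0]-c.shape[0],0,575-c.shape[1],0)])]))
```

```text
above t 34.5 z 150.1 open 0.65 gF 0.0 F [-0.3 -0.2 -0.3]
gripped t 36.1 z 4.4 open 0.385 gF 40.1 F [-0.3  0.2  3.2]
lifted t 37.3 z 149.2 open 0.384 gF 39.7 F [ 0.1 -0.4 -1.1]
over t 38.4 z 149.4 open 0.388 gF 39.7 F [-0.4  0.6 -0.5]
down hit=True t 39.8 z 15.4 open 0.384 gF 40.3 F [-0.7  0.1  6.4]
open t 40.1 z 14.8 open 0.546 gF 0.0 F [ 0.6 -0.6  0.9]
clear t 41.2 z 149.2 open 0.549 gF 0.0 F [-0.3  0.6  0.3]
```

View pics/v3.png

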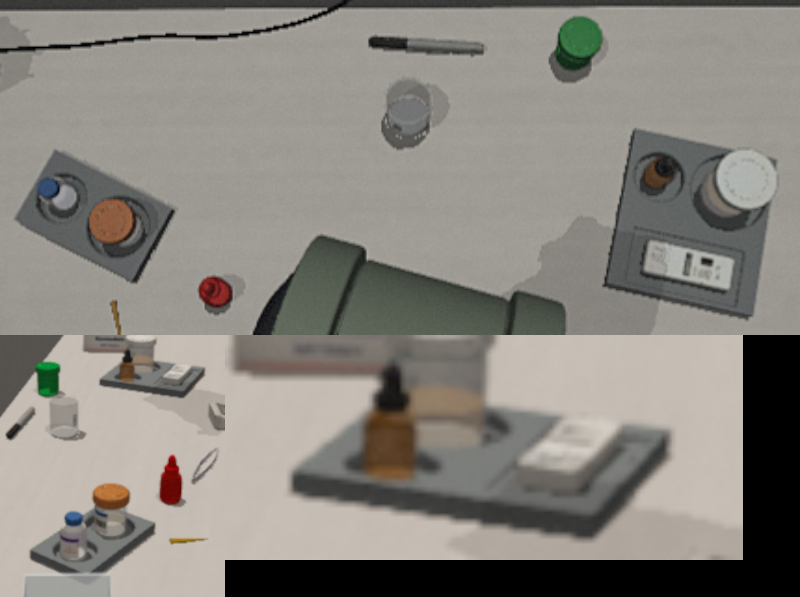

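Everything is in its recess, and the mailer lies flat inside its outline at (688,263). I'll check the positions numerically, then sign off if they agree.

Run:
```python
from geo import *
from bench import bot
px=lambda x,y:(100+x*.5375,150+y*.5373)
ok=True
for n,p,z,t in(("LJ",(746,179),75,(506.4,-347.1)),("mailer",(688,263),27,(428.3,-296.2)),("SJ",(111.5,221),59,(472.6,286.6)),("cap",(49,188),59,(503.6,347.1)),("bulb",(667,164),71,(523.1,-275))):
    e=atz("top",px(*p),z)[:2]-t; print(n,e.round(1)); ok&=abs(e).max()<9
if ok: bot.sign_off(); print("signed", bot.get_state()["t"])
```

```text
LJ [1.  1.6]
mailer [ 2.6 -0.4]
SJ [-1.4 -5.7]
cap [ 1.2 -1.7]
bulb [0.7 5.4]
the job is handed in; nothing more can be done
the job is handed in; nothing more can be done
```

Both kits are made up and handed in: all five things are in their recesses, within about 6 mm of centre by the top camera, with the beaker and look-alikes left alone, after roughly 42 s of the 115 s allowed.

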